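# Let a batch of pipe couplings out of the lever chute

## Robot

A 6-joint arm with a two-finger parallel gripper is mounted at the origin on a cart in front of the work surface, level with it; the furniture and walls round the work are solid. World frame = base frame: x ahead of the robot, y to its left, z up, the work surface at z = 0. Lengths are in m, angles in degrees, forces in N, time in s.
With the tool pointing down it reaches from about 0.375 to 0.9 m from the base axis. Payload 3.1 kg.
Tool frame: the origin (TCP) lies between the finger pads; the fingertips stand 11 mm ahead of it and the grasp point (between the pads) lies 8 mm behind it; z points along the fingers, y is the line along which they close (so a half turn about z gives the same grasp; the last joint's range is limited). The gripper opens to 87 mm and grips with 3 to 60 N. Pads are 19 mm wide; open, the fingers measure 117 mm over their backs; the gripper's body (75 mm by 190 mm) begins 51 mm behind the grasp point.
Start: joints at [61.507, 30.224, 82.088, -0, 67.689, -10.227], TCP at [0.196, 0.593, 0.234] pointing down, gripper open.
Joint ranges: [-176.69, 176.69], [-43.24, 126.21], [12.49, 139.97], [-82, 262], [0, 151.66], [-163.58, 163.58]. Speed limits (degrees/s): [159.86, 159.86, 180, 180, 180, 180].

## Interface

Orientations are given as a 3x3 rotation matrix whose columns are the frame's x, y, z axes.
In Python, from rig import bot, viewer, workorder, nets gives the robot as it stands. The module is installed in compiled form; this text tells all that it offers.
- The arm moves only by the tool move_arm, never from a script. Its argument "increments" is a list of rows, each a list of 7 numbers: the shift along the tool's x, y, z normalised to -1 to 1, where 1 is 0.3 m, then the turn, a rotation vector about the tool's x, y, z normalised to -1 to 1, where 1 is pi rad, then the opening, from 0 (shut) to 1 (fully open). In form: [[tx, ty, tz, wx, wy, wz, grip], ...]. A call has 1 to 10 rows; each row is the pose to reach, as a shift and turn from the pose commanded when the call began, along the tool's axes at that moment, turning the shorter way round; what a row does not reach only later rows make up. A row lasts 1/12 s, in which the tool goes at most 41.7 mm and 7.16 degrees, less where a joint would pass 70% of its speed; a pose out of reach is approached as far as the arm can. A call with a number of a shift or a turn outside -1 to 1 is refused whole. A call with a gripper value outside its range is refused whole. The fingers move at their own pace and stop on an object; the grip force is fixed at half the most. Time passes only in rows, so rows that repeat a pose let the fingers close. It gives the time, the measured TCP pose, the force, the opening and the grip force at its end, in the units of the state.
- bot.read_state(): the state, without advancing time (a new reading comes with each control period).
- viewer.capture(name): name is "scene" or "top" or "wrist"; returns a dict with "image" (400x640x3 uint8, blue, green, red), "K" (3x3 intrinsics, pixels), "eye" and "orientation" of the camera in the world. Camera axes: x right, y up, looking along -z (the intrinsics and any distortion apply to the point x, -y, -z); pixel columns grow to the right and rows downward; lengths in m; the calibration is good to about 2 mm. A picture is of the moment at which its call begins. There is no depth.
- workorder.hand_in(): hands the job in; it is judged then, once.
Trained networks look in the newest picture that a camera, given by its name, has taken for a name from the list of things; names that differ only in an ending like _2 or _b are one class to them, and where a whole thing is asked for, a point or a joint stands for the part that bears it (a point fixed in the world has none). Each returns a list of dicts, best first, with "conf" (0 to 1); they miss things now and then, are a little off and sometimes report something else, mostly with a low value. They report only what shows in the picture. A call takes as long as a camera call.
- nets.find_in(camera, thing): "location" ([column, row] in pixels, amid what is visible of it).
The state is a dict: "time_s": time; "joint_positions": joint angles; "qvel": joint speeds; "tau": joint torques, N m; "position": TCP position; "tcp_rot": TCP orientation; "force": force on the tool from outside, world axes, zero at the start; "moment": the same for the moment, N m; "opening": opening from 0.0 (shut) to 1.0 (fully open); "grasp_force": force on a finger pad.
Only numpy, scipy, OpenCV 4.12 (cv2) and the standard library are available. Lean on these libraries where they do the work, as an engineer would, in place of code of your own. Each camera call takes 0.05 s, during which the arm holds its last target. There are 200 camera calls.

## Task

Three grey pipe couplings wait in the blue gravity chute behind its lidded mouth. Push the red pad of its lever right down from above with the fingertips and keep it down until all three have rolled out and lie in the pick tray, then ease the lever up again under the fingers so that the lid comes down gently and shuts fully without slamming. Work the lid only through the lever, grip nothing, leave the couplings to roll out by themselves and do not disturb the things lying around.

Things in the scene. Friction and masses are not known exactly. Their poses are not given: they have to be found in the camera images.
- chute: blue sheet-steel gravity chute, fixed by its 130 x 330 mm base plate. Origin: centre of the base's underside, on the table. Frame: z up; the 60 mm wide lane slopes 27 deg down towards -y to its mouth and pick tray; lever on the -x side. Outer walls at x = -33 and +33 mm, uphill end at y = +0.14 m, 0.21 m high; the grey lid covers y = -0.05 to +0.08 m and opens to z = 0.23 m
- lever_pad (a point): centre of the top of the red ribbed lever pad, 52 (x) by 48 mm (y), behind the chute's uphill end. In the chute's frame: at rest at (-52, 274, 157) mm, leaning 0.25 rad down towards the chute; half-way (-52, 284, 113) mm and level; right down (-52, 283, 68) mm: nearly straight down, 89 mm. Nothing else is within 70 mm of it but the lever bar, 180 mm long from its pivot
- lever (a joint): lever angle, rad: 0 = at rest (pad up), 0.5 = right down on its stop (above 0.42 counts as right down). A push of about 3 N on the pad carries it all the way; let go, the lid's weight throws it up again in about 0.2 s, so it follows the fingers only while they stay on the pad and rise slowly (a few cm/s)
- lid (a joint): angle of the grey hooded lid, rad: 0 = shut on the lane, 0.58 = wide open. A rod joins lever and lid: the lid turns about 1.15 rad for each rad of the lever. A coupling can pass below the lid from about 0.3 rad; all three roll out within a second. Let fall, it slams at about 5 rad/s; below 1.5 rad/s counts as gentle
- tray (a point): middle of the pick tray's floor (60 mm wide inside, floor sloping 10 deg down to a padded stop), in front of the mouth; axes parallel to the chute's: y = +0.07 m is the foot of the shut lid, y = -0.07 m the stop
- coupling_a_mid (a point): centre of the first (lowest) grey plastic pipe coupling, 36 mm in diameter, 54 mm long, lying across the lane, at the start behind the lid; once it lies in the tray its y in the tray's frame is below +0.04 m and its z there is 0.01 to 0.02 m
- coupling_b_mid (a point): centre of the second grey plastic pipe coupling, 36 mm in diameter, 54 mm long, lying across the lane, at the start behind the lid; once it lies in the tray its y in the tray's frame is below +0.04 m and its z there is 0.01 to 0.02 m
- coupling_c_mid (a point): centre of the third (uppermost) grey plastic pipe coupling, 36 mm in diameter, 54 mm long, lying across the lane, at the start behind the lid; once it lies in the tray its y in the tray's frame is below +0.04 m and its z there is 0.01 to 0.02 m
- tape_roll: loose black tape roll lying flat, 65 mm across, 18 mm high; origin at the centre of its underside; bystander
- union: loose white plastic pipe union, 40 x 51 x 40 mm; origin at the centre of its underside; bystander
- valve: loose brass ball valve with a red lever, 38 x 119 x 59 mm; origin at the centre of its underside; bystander

How it is judged (in metres and radians):
On the way, in this order (a step that is already met when the one before it is completed fails the run):
1. the lever is pushed down and the lid starts to lift (value of joint lid above 0.12 rad and value of joint lever above 0.08 rad), for 0.02 s.
2. the lever is held right down until all three couplings lie in the tray (y of coupling_a_mid in the frame of tray between -0.07 and 0.047 m and x of coupling_a_mid in the frame of tray between -0.03 and 0.03 m and z of coupling_a_mid in the frame of tray between 0.005 and 0.04 m and y of coupling_b_mid in the frame of tray between -0.07 and 0.047 m and x of coupling_b_mid in the frame of tray between -0.03 and 0.03 m and z of coupling_b_mid in the frame of tray between 0.005 and 0.04 m and y of coupling_c_mid in the frame of tray between -0.07 and 0.047 m and x of coupling_c_mid in the frame of tray between -0.03 and 0.03 m and z of coupling_c_mid in the frame of tray between 0.005 and 0.04 m and value of joint lever above 0.42 rad), for 0.2 s.
At the end, for the whole second after the job is handed in: all three couplings lie at rest in the pick tray (whole, clear of the lid), the lid is shut to within 0.04 rad and still (y of coupling_a_mid in the frame of tray between -0.07 and 0.047 m and x of coupling_a_mid in the frame of tray between -0.03 and 0.03 m and z of coupling_a_mid in the frame of tray between 0.005 and 0.04 m and y of coupling_b_mid in the frame of tray between -0.07 and 0.047 m and x of coupling_b_mid in the frame of tray between -0.03 and 0.03 m and z of coupling_b_mid in the frame of tray between 0.005 and 0.04 m and y of coupling_c_mid in the frame of tray between -0.07 and 0.047 m and x of coupling_c_mid in the frame of tray between -0.03 and 0.03 m and z of coupling_c_mid in the frame of tray between 0.005 and 0.04 m and value of joint lid below 0.04 rad and velocity of joint lid between -0.05 and 0.05 rad/s and linear speed of each of coupling_a, coupling_b, coupling_c below 0.03 m/s); the robot touches nothing.
It fails at once if the lid slams: it comes down faster than 1.5 rad/s over the last 0.25 rad before shut (value of joint lid below 0.25 rad and velocity of joint lid below -1.5 rad/s).
It fails at once if the lid is worked directly and not through the lever (robot pushes on the lid with more than 1 N) (contact force between any of the arm, the fingers and lid above 1 N).
It fails at once if the lever pad is taken between the fingers (grasp point sunk to the level of the pad's top) (horizontal distance between the grasp point and lever_pad below 0.02 m and z of the grasp point in the frame of lever_pad below 0.002 m).
It fails at once if a coupling is touched by the robot (over 1 N), or lifted out (contact force between any of the arm, the fingers and coupling_a above 1 N or contact force between any of the arm, the fingers and coupling_b above 1 N or contact force between any of the arm, the fingers and coupling_c above 1 N or z of any of coupling_a_mid, coupling_b_mid, coupling_c_mid in the frame of tray above 0.1 m).
It fails at once if the tape roll, the union or the ball valve is moved by more than 20 mm (distance of any of tape_roll, union, valve from where it was at the start of the episode above 0.02 m).
It also fails if it takes over 32 s, if anything falls off the work surface, if the arm or the gripper's body presses on something with over 40 N, if the wrist force passes 120 N, or if a joint passes its speed limit or range.

## Working session

There is one attempt and no reset: what is moved stays moved. The work goes in short steps, Python scripts to look and compute and a tool call to move; the robot and the scene stay as the last step left them, time stands still between calls to the robot, and variables do not carry over. Pictures are saved under pics/ and viewed, at most 10 in all, crops included, and the job is handed in when it is done.

Besides the shell and the picture viewer there is one more tool, called as name(argument=value, ...) on one line, values as JSON. move_arm: Moves the arm, as the interface text tells. Its arguments: {"type":"object","properties":{"increments":{"type":"array"}},"required":["increments"]}

```bash
mkdir -p pics; python3 - <<'E'
from rig import bot, viewer, workorder, nets
import cv2,numpy as np
s=bot.read_state();print(s['time_s'],s['position'],np.round(s['tcp_rot'],3).tolist(),s['opening'])
ims=[]
for c in ['scene','top']:
    r=viewer.capture(c);ims.append(r['image'])
    np.savez(c+'.npz',K=r['K'],eye=r['eye'],R=r['orientation'])
    print(c,np.array(r['K']).tolist(),r['eye'],np.round(r['orientation'],4).tolist())
    for t in ['chute','lever_pad','coupling_a_mid','lid','tape_roll','union','valve']:
        print(t,[(np.round(d['location'],1).tolist(),round(d['conf'],2)) for d in nets.find_in(c,t)[:3]])
cv2.imwrite('pics/a.png',ims[0]);cv2.imwrite('pics/b.png',ims[1])
E
```

```text
0.0 [0.19550277 0.59288965 0.23257663] [[-0.95, 0.313, -0.001], [0.313, 0.95, -0.002], [0.0, -0.002, -1.0]] 0.99971566435759
scene [[465.5097002372201, 0.0, 318.34973441079546], [0.0, 465.5097002372201, 200.13382823348067], [0.0, 0.0, 1.0]] [-0.16308665 -0.43822955  0.66112985] [[0.5396, 0.4601, -0.7051], [-0.8419, 0.2985, -0.4495], [0.0037, 0.8362, 0.5485]]
chute [([382.4, 263.8], 0.95)]
lever_pad [([302.9, 210.5], 0.81)]
coupling_a_mid []
lid [([380.7, 228.7], 0.82)]
tape_roll [([308.3, 305.0], 0.74)]
union [([382.7, 343.7], 0.61)]
valve [([269.5, 271.6], 0.65), ([380.0, 228.8], 0.57)]
top [[449.4465199713305, 0.0, 320.28326620773714], [0.0, 449.4465199713305, 210.86895661516846], [0.0, 0.0, 1.0]] [0.29723417 0.00778452 1.21137767] [[-0.0096, 0.9894, -0.1452], [-0.9998, -0.0071, 0.0178], [0.0166, 0.1453, 0.9892]]
chute [([374.6, 202.4], 0.65)]
lever_pad [([282.7, 198.9], 0.63)]
coupling_a_mid []
lid []
tape_roll [([351.0, 242.2], 0.75)]
union [([405.8, 258.4], 0.73)]
valve [([305.1, 242.3], 0.8)]
```

View pics/a.png

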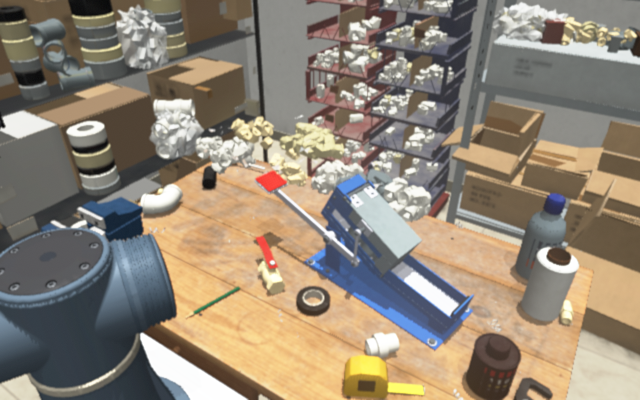

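View pics/b.png

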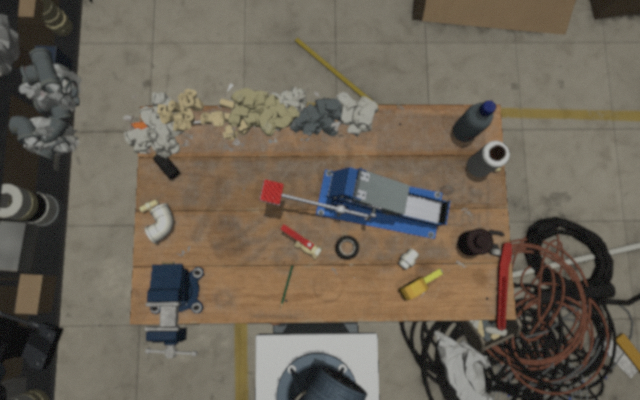

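The scene view shows the pad at about (270,181). The top view shows it at about (272,191), with the chute base corners near (323,170), (318,214), (435,237) and (447,193). The networks' `lever_pad` is drawn towards the bar, so I'll segment the red instead.

```bash
cat > h.py <<'E'
import numpy as np
def proj(c,P):
    d=np.load(c+'.npz');p=(np.atleast_2d(P)-d['eye'])@d['R'];p=p*[1,-1,-1];q=p@d['K'].T;return q[:,:2]/q[:,2:]
E
python3 - <<'E'
import cv2,numpy as np
from scipy.optimize import least_squares
from h import proj
px={}
for c,f,g in [('scene','a',(270,181)),('top','b',(272,191))]:
    im=cv2.imread(f'pics/{f}.png').astype(int)
    m=((im[...,2]>120)&(im[...,1]<80)&(im[...,0]<80)).astype(np.uint8)
    n,l,st,ce=cv2.connectedComponentsWithStats(m)
    i=min(range(1,n),key=lambda i:np.hypot(*(ce[i]-g))+ (1000 if st[i,4]<20 else 0));px[c]=ce[i];print(c,ce[i],st[i])
r=least_squares(lambda p:np.r_[proj('scene',p)[0]-px['scene'],proj('top',p)[0]-px['top']],[.5,.1,.15]);pad=r.x;print('pad',pad,r.fun)
def T(q,P):
    c,s=np.cos(q[2]),np.sin(q[2]);P=np.atleast_2d(P);return np.c_[q[0]+c*P[:,0]-s*P[:,1],q[1]+s*P[:,0]+c*P[:,1],P[:,2]]
tc=[(-.065,.165,.005),(-.065,-.165,.005),(.065,-.165,.005)]; tp=np.array([(317,214),(435,237),(447,195)])
sc=[(-.065,.165,.005),(-.065,-.165,.005)]; sp=np.array([(310,264),(432,346)])
padc=[(-.052,.274,.157)]
f=lambda q:np.r_[(proj('top',T(q,tc))-tp).ravel(),(proj('scene',T(q,sc))-sp).ravel(),(proj('top',T(q,padc))-px['top']).ravel(),(proj('scene',T(q,padc))-px['scene']).ravel()]
r=least_squares(f,[.4,-.1,-.15],loss='soft_l1');q=r.x;print('chute',q,np.degrees(q[2]));print(f(q).round(1))
for n,p in [('rest',(-.052,.274,.157)),('mid',(-.052,.284,.113)),('down',(-.052,.283,.068))]:print(n,T(q,p))
E
```

```text
scene [270.77198697 180.90879479] [257 172  29  19 307]
top [271.7995338  191.48717949] [261 180  23  24 429]
pad [0.50027849 0.10465452 0.15128927] [ 0.14104449 -0.01814298 -0.11968301  0.10685156]
chute [ 0.49362916 -0.17624646 -0.20871842] -11.958684631014235
[-1.3  0.6  0.4  1.8 -4.  -2.6 -6.5 -3.5  3.8  2.9  0.5 -0.   0.6 -1.9]
rest [[0.49953223 0.10258172 0.157     ]]
mid [[0.50160429 0.11236469 0.113     ]]
down [[0.50139708 0.11138639 0.068     ]]
```

move_arm(increments=[[-0.74,-0.61,0,0,0,0,0],[-0.74,-0.61,0,0,0,0,0],[-0.74,-0.61,0,0,0,0,0],[-0.74,-0.61,0,0,0,0,0],[-0.74,-0.61,0,0,0,0,0],[-0.74,-0.61,0,0,0,0,0],[-0.74,-0.61,0,0,0,0,0],[-0.74,-0.61,0,0,0,0,0],[-0.74,-0.61,0,0,0,0,0]])

```text
time_s: 1.55
position: [0.3506, 0.3488, 0.2338]
tcp_rot: [[-0.948, 0.318, 0.0], [0.318, 0.948, 0.001], [0.0, 0.001, -1.0]]
force: [0.4, 0.4, 0.8]
opening: 0.402
grasp_force: 0.0
```

move_arm(increments=[[-0.74,-0.61,0,0,0,0,0],[-0.74,-0.61,0,0,0,0,0],[-0.74,-0.61,0,0,0,0,0],[-0.74,-0.61,0,0,0,0,0],[-0.74,-0.61,0,0,0,0,0],[-0.74,-0.61,0,0,0,0,0],[-0.74,-0.61,0,0,0,0,0],[-0.74,-0.61,0,0,0,0,0],[-0.74,-0.61,0,0,0,0,0],[-0.74,-0.61,0,0,0,0,0]])

```text
time_s: 2.38
position: [0.502, 0.1082, 0.2333]
tcp_rot: [[-0.95, 0.313, -0.001], [0.313, 0.95, 0.001], [0.002, 0.0, -1.0]]
force: [-0.3, -0.5, 0.2]
opening: 0.004
grasp_force: 0.0
```

```bash
python3 - <<'E'
from rig import bot, viewer
import cv2,numpy as np
s=bot.read_state();print(s['time_s'],s['position'],np.round(s['tcp_rot'],3).tolist(),s['opening'],s['force'],s['joint_positions'])
a=viewer.capture('scene')['image'][100:300,180:420];b=viewer.capture('wrist')['image']
cv2.imwrite('pics/c.png',np.hstack([cv2.resize(a,(400,333)),cv2.resize(b,(400,250),dst=None)[:250].copy() if 0 else cv2.copyMakeBorder(cv2.resize(b,(400,250)),0,83,0,0,0)]))
E
```

```text
2.3833 [0.50201364 0.1082087  0.23325241] [[-0.95, 0.313, -0.001], [0.313, 0.95, 0.001], [0.002, 0.0, -1.0]] 0.0039310540211071575 [-0.27060372 -0.50464467  0.17839567] [-3.47792285e-01  2.17203265e+01  9.78902362e+01  5.67942757e-02
  6.04722969e+01 -7.21612738e+01]
```

View pics/c.png

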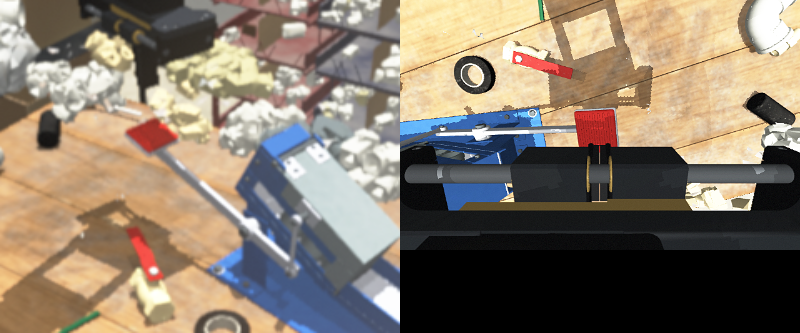

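The pad is directly under the closed fingertips and the bar is free, so I'll press down.

move_arm(increments=[[0,0,0.1,0,0,0,0],[0,0,0.17,0,0,0,0],[0,0,0.2,0,0,0,0],[0,0,0.23,0,0,0,0],[0,0,0.26,0,0,0,0],[0,0,0.29,0,0,0,0],[0,0,0.32,0,0,0,0],[0,0,0.35,0,0,0,0],[0,0,0.38,0,0,0,0],[0,0,0.41,0,0,0,0]])

```text
time_s: 3.32
position: [0.5034, 0.1068, 0.11]
tcp_rot: [[-0.95, 0.314, 0.002], [0.314, 0.95, 0.0], [-0.001, 0.001, -1.0]]
force: [1.3, 2.2, 3.0]
opening: 0.005
grasp_force: 1.2
```

move_arm(increments=[[0,0,0.03,0,0,0,0],[0,0,0.05,0,0,0,0],[0,0,0.07,0,0,0,0],[0,0,0.09,0,0,0,0],[0,0,0.1,0,0,0,0],[0,0,0.1,0,0,0,0],[0,0,0.1,0,0,0,0],[0,0,0.1,0,0,0,0],[0,0,0.1,0,0,0,0],[0,0,0.1,0,0,0,0]])

```text
time_s: 4.15
position: [0.5027, 0.1064, 0.0818]
tcp_rot: [[-0.95, 0.313, 0.0], [0.313, 0.95, -0.001], [-0.001, -0.001, -1.0]]
force: [-2.3, -1.0, 13.8]
opening: 0.006
grasp_force: 6.4
```

```bash
python3 - <<'E'
from rig import bot, viewer
import cv2,numpy as np
s=bot.read_state();print(s['time_s'],s['position'],s['force'])
a=viewer.capture('scene')['image'][120:360,180:500];b=viewer.capture('top')['image'][130:260,240:470]
cv2.imwrite('pics/d.png',np.hstack([cv2.resize(a,(400,300)),cv2.copyMakeBorder(cv2.resize(b,(400,226)),0,74,0,0,0)]))
E
```

```text
4.15 [0.50268211 0.10635829 0.08183357] [-2.30718456 -1.0392125  13.82466731]
```

View pics/d.png

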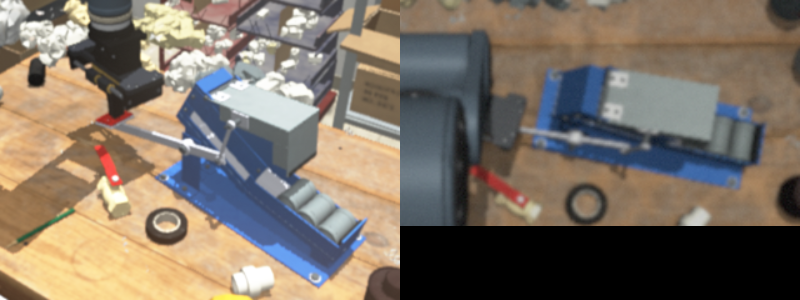

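All three couplings lie in the tray, in the left crop at about (300-345, 195-230). The 13.8 N push shows the lever is on its stop. I'll hold briefly, then ease it up.

move_arm(increments=[[0,0,0,0,0,0,0],[0,0,0,0,0,0,0],[0,0,0,0,0,0,0],[0,0,0,0,0,0,0],[0,0,-0.01,0,0,0,0],[0,0,-0.02,0,0,0,0],[0,0,-0.03,0,0,0,0],[0,0,-0.04,0,0,0,0],[0,0,-0.05,0,0,0,0],[0,0,-0.06,0,0,0,0]])

```text
time_s: 5.08
position: [0.5027, 0.107, 0.0987]
tcp_rot: [[-0.95, 0.313, -0.0], [0.313, 0.95, 0.0], [0.0, 0.0, -1.0]]
force: [0.9, 1.3, 1.2]
opening: 0.007
grasp_force: 1.1
```

move_arm(increments=[[0,0,-0.01,0,0,0,0],[0,0,-0.02,0,0,0,0],[0,0,-0.03,0,0,0,0],[0,0,-0.04,0,0,0,0],[0,0,-0.05,0,0,0,0],[0,0,-0.06,0,0,0,0],[0,0,-0.07,0,0,0,0],[0,0,-0.08,0,0,0,0],[0,0,-0.09,0,0,0,0],[0,0,-0.1,0,0,0,0]])

```text
time_s: 5.92
position: [0.5025, 0.1065, 0.1288]
tcp_rot: [[-0.95, 0.313, -0.001], [0.313, 0.95, -0.0], [0.0, -0.001, -1.0]]
force: [-0.1, -0.4, 1.9]
opening: 0.005
grasp_force: 0.9
```

move_arm(increments=[[0,0,-0.01,0,0,0,0],[0,0,-0.02,0,0,0,0],[0,0,-0.03,0,0,0,0],[0,0,-0.04,0,0,0,0],[0,0,-0.05,0,0,0,0],[0,0,-0.06,0,0,0,0],[0,0,-0.07,0,0,0,0],[0,0,-0.08,0,0,0,0],[0,0,-0.09,0,0,0,0],[0,0,-0.1,0,0,0,0]])

```text
time_s: 6.75
position: [0.5028, 0.1067, 0.1588]
tcp_rot: [[-0.95, 0.313, -0.0], [0.313, 0.95, -0.0], [0.0, -0.0, -1.0]]
force: [0.2, -1.4, 1.2]
opening: 0.004
grasp_force: 0.9
```

move_arm(increments=[[0,0,-0.01,0,0,0,0],[0,0,-0.02,0,0,0,0],[0,0,-0.03,0,0,0,0],[0,0,-0.04,0,0,0,0],[0,0,-0.05,0,0,0,0],[0,0,-0.06,0,0,0,0],[0,0,-0.09,0,0,0,0],[0,0,-0.13,0,0,0,0],[0,0,-0.18,0,0,0,0],[0,0,-0.2,0,0,0,0]])

```text
time_s: 7.58
position: [0.5037, 0.107, 0.2206]
tcp_rot: [[-0.95, 0.313, 0.003], [0.313, 0.95, 0.0], [-0.003, 0.001, -1.0]]
force: [-0.8, -0.7, 0.2]
opening: 0.008
grasp_force: 0.0
```

```bash
python3 - <<'E'
from rig import bot, viewer
import cv2,numpy as np
s=bot.read_state();print(s['time_s'],s['position'],s['force'])
a=viewer.capture('scene')['image'][120:360,180:500];b=viewer.capture('top')['image'][130:260,240:470]
cv2.imwrite('pics/e.png',np.hstack([cv2.resize(a,(400,300)),cv2.copyMakeBorder(cv2.resize(b,(400,226)),0,74,0,0,0)]))
E
```

```text
7.5833 [0.50374329 0.10698538 0.22055056] [-0.7718752  -0.66850691  0.23618959]
```

View pics/e.png

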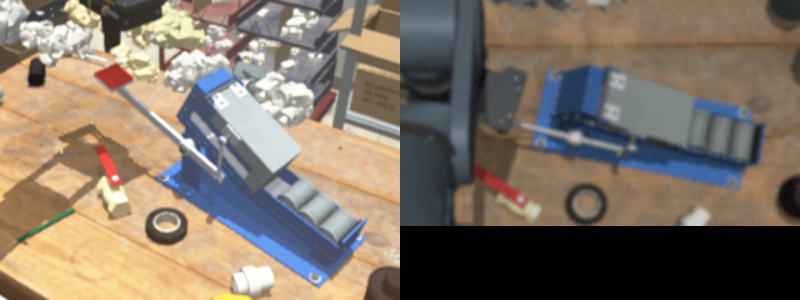

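The lid is shut and the lever is back at rest. The three couplings are in the tray, and the fingers are clear of everything.

move_arm(increments=[[0,0,-0.05,0,0,0,0],[0,0,-0.05,0,0,0,0],[0,0,-0.05,0,0,0,0],[0,0,-0.05,0,0,0,0]])

```text
time_s: 8.02
position: [0.5023, 0.1068, 0.2328]
tcp_rot: [[-0.95, 0.314, -0.001], [0.314, 0.95, 0.0], [0.001, -0.0, -1.0]]
force: [-0.2, 0.0, 0.5]
opening: 0.01
grasp_force: 0.0
```

```bash
python3 -c "
from rig import workorder
print(workorder.hand_in())"
```

```text
the job is handed in; nothing more can be done
None
```

The job is handed in at about 8 s of the 32 s allowed: the pictures show all three couplings in the tray, the lid eased shut and nothing else disturbed; the hand-in returned no verdict.

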